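Power up the board tester in order

TASK

Start a test run of the circuit board in the board tester with light fingertip taps: first switch on the rocker of the socket strip, then the tester's wide supply rocker, then its narrow load rocker, and last press the tester's big round start key down and let it come up again. Each rocker is switched on by tapping down its raised half, which stands on the side towards the tester's board or, on the strip, towards its sockets. Leave the small square stop key alone, do not push hard, lift or shift the tester, the strip or anything lying about, and finish with the hand clear.

Things in the scene. Friction and masses are not known exactly. Their poses are not given: they have to be found in the camera images.
- tester: Board tester: loose grey case, 160 (x) x 240 (y) x 55 mm high, about 2 kg, on a 3 mm red mat. Origin: centre of its underside, z up. Controls in a row on the flat top at x = -45 mm (robot's side); y: wide supply rocker +87, narrow load rocker +32, round start key -28, square stop key -87. Behind them (x above +3 mm) a green board with parts up to 38 mm above the top, and a brass load resistor.
- strip: Socket strip: loose aluminium box with black ends, 220 (x) x 60 (y) x 44 mm high, about 0.9 kg. Origin at the centre of its underside, z up. Its one rocker is on top at x = -75 mm (the end nearer the robot); a free socket at -6 mm and a black plug-in power adapter 36 mm high at x = +47 to +89 mm.
- mains_rocker (a joint): Black rocker of the socket strip, 32 mm along the strip's x, 22 mm wide; hinged across its middle at the level of the strip's top, axis the strip's y. Joint value 0 = off (as found), 0.42 rad = on. It stays wherever it is left; a push of about 3 N on the raised half tips it. Counts as on above 0.22.
- supply_rocker (a joint): Wide black rocker of the tester, 32 mm along the tester's x, 26 mm wide; hinged across its middle at the level of the tester's top, axis the tester's y. Joint value 0 = off (as found), 0.42 rad = on. It stays wherever it is left; a push of about 3 N on the raised half tips it. Counts as on above 0.22.
- load_rocker (a joint): Narrow black rocker of the tester, 32 mm along the tester's x, 14 mm wide; hinged across its middle at the level of the tester's top, axis the tester's y. Joint value 0 = off (as found), 0.42 rad = on. It stays wherever it is left; a push of about 3 N on the raised half tips it. Counts as on above 0.22.
- start_key (a joint): Round start key of the tester, white cap 29 mm across in a steel ring: 0 = up, 0.007 m = fully down; sprung, about 2 N to begin moving and 5 N fully down. Counts as pressed beyond 0.004 (3.6 N).
- stop_key (a joint): Small square stop key of the tester, white cap 12 mm wide, 7 mm high: 0 = up, 0.005 m = fully down. Not to be pressed.
- mains_rocker_raised (a point): Point on the raised half of the mains rocker: 12 mm from its hinge towards the strip's +x, 10 mm above the strip's top while off. It turns with the rocker and sinks 5.5 mm, till that half is level 5 mm above the top (on). The raised half ends 15 mm from the hinge, 11.5 mm above the top. Keep the finger off the other half, which rises.
- supply_rocker_raised (a point): Point on the raised half of the supply rocker: 12 mm from its hinge towards the tester's +x, 10 mm above the tester's top while off. It turns with the rocker and sinks 5.5 mm, till that half is level 5 mm above the top (on). The raised half ends 15 mm from the hinge, 11.5 mm above the top. Keep the finger off the other half, which rises.
- load_rocker_raised (a point): Point on the raised half of the load rocker: 12 mm from its hinge towards the tester's +x, 10 mm above the tester's top while off. It turns with the rocker and sinks 5.5 mm, till that half is level 5 mm above the top (on). The raised half ends 15 mm from the hinge, 11.5 mm above the top. Keep the finger off the other half, which rises.
- start_key_top (a point): Centre of the top of the start key, 10.5 mm above the tester's top when up; sinks with the key.
- stop_key_top (a point): Centre of the top of the stop key, 7 mm above the tester's top.
- screwdriver: Screwdriver, about 160 mm long, lying in front of the tester (robot's side). Origin at its underside. Leave it where it is.
- tweezers: Steel tweezers, 120 mm long and 8 mm high, lying beside the strip. Origin at its underside. Leave it where it is.
- flux_bottle: Small clear flux bottle, 36 mm wide, 75 mm high, on the far part of the mat. Origin at its underside. Leave it where it is.
- pen_cup: Empty white pen cup, 76 mm wide, 100 mm high, at the left of the mat. Origin at its underside. Leave it where it is.
- solder_spool: Grey solder spool standing on its flange, 52 mm wide, 43 mm high, on the far part of the mat. Origin at its underside. Leave it where it is.
- screw_dish: Black round dish of screws, 62 mm wide, 18 mm high, on the far part of the mat. Origin at its underside. Leave it where it is.
- multimeter: Hand-held multimeter lying face up, 176 x 88 x 45 mm, at the right of the mat. Origin at its underside. Leave it where it is.
There are look-alikes about, which are no part of the job. Of the things shaped like the strip, the aluminium one is meant.

How it is judged:
By the outcome, as a careful person would: the job done as asked, in the order asked, and still so for the second after the job is handed in, with the robot touching nothing.
It also fails if it takes over 51 s, if anything falls off the work surface, if the arm or the gripper's body presses on something with over 40 N, if the wrist force passes 120 N, or if a joint passes its speed limit or range.

ROBOT

A 6-joint arm with a two-finger parallel gripper is mounted at the origin on the work surface. World frame = base frame: x ahead of the robot, y to its left, z up, the work surface at z = 0. Lengths are in mm, angles in degrees, forces in N, time in s.
With the tool pointing down it reaches from about 300 to 850 mm from the base axis. Payload 4.2 kg.
Tool frame: the origin (TCP) lies on the centre line of the jaws, within the pads' length; the fingertips stand 11 mm ahead of it and the grasp point (between the pads) lies 8 mm behind it; z points along the fingers, y is the direction in which the jaws open and shut (so a half turn about z gives the same grasp; the last joint's range is limited). The gripper opens to 91 mm and grips with 3 to 60 N. Pads are 32 mm wide; open, the fingers measure 118 mm over their backs; the gripper's body (76 mm by 178 mm) begins 60 mm behind the grasp point.
Start: joints at [-70.073, 18.312, 89.639, -0, 72.044, -1.146], TCP at [206.753, -536.559, 224.976] pointing down, gripper open.
Joint ranges: [-177.97, 177.97], [-48.28, 115.42], [12.27, 149.76], [-77.06, 257.06], [2.81, 150.46], [-146.56, 146.56]. Speed limits (degrees/s): [147.25, 147.25, 180, 180, 180, 180].

INTERFACE

Orientations are given as [roll, pitch, yaw] about the fixed x, y, z axes, in that order (R = Rz(yaw) Ry(pitch) Rx(roll)).
In Python, from workcell import env, grab_frame gives the robot as it stands. The module is installed in compiled form; this text tells all that it offers.
- The arm moves only by the tool arm_command, never from a script. Its argument "series" is one flat list of numbers, 6 for each row, row after row: the shift along the world's x, y, z each as a share of 400 mm, from -1 to 1, then the turn, a rotation vector about the world's x, y, z each as a share of 45 degrees, from -1 to 1. A call has 1 to 20 rows; each row shifts and turns the commanded pose from where the row before left it; what a row does not reach is not made up. A row lasts 1/12 s, in which the tool goes at most 41.7 mm and 7.16 degrees, less where a joint would pass 70% of its speed; a pose out of reach is approached as far as the arm can. A call with a number of a shift or a turn outside -1 to 1 is refused whole. A call with a gripper value outside its range is refused whole. "hand" is the opening, from 0 (shut) to 1 (fully open), set as the call begins (left out, the last holds). The fingers move at their own pace and stop on an object; "newtons" is the grip in N (left out, the last holds). Time passes only in rows, so rows that do not move let the fingers close. It gives the time, the measured TCP pose, the force and the opening at its end, in the units of the state.
- env.state(): the state, without advancing time (a new reading comes with each control period).
- grab_frame(name): name is "scene" or "side" or "wrist"; returns a dict with "frame" (420x560x3 uint8, red, green, blue), "intrinsics" (3x3 intrinsics, pixels), "k1" (the pictures are not rectified: a ray, as slopes to the right and down, at radius r is drawn at 1 + k1 r^2 times it, then the intrinsics apply), "R" (3x3) and "t" (3): a world point X has camera coordinates R X + t; the wrist camera has in their place "tool_from_camera" (4x4, takes a point from camera to tool coordinates, whose origin is the TCP and whose axes are the flange's). Camera axes: x right, y down, z forward; pixel columns grow to the right and rows downward; lengths in mm; the calibration is good to about 2 mm. A picture is of the moment at which its call begins: read the wrist's pose just before it. There is no depth.
- env.job_done(): hands the job in, once; it reports no verdict.
The state is a dict: "time_s": time; "qpos": joint angles; "qvel": joint speeds; "effort": joint torques, N m; "ee_pos": TCP position; "ee_rot": TCP orientation; "force": force on the tool from outside, world axes, zero at the start; "torque": the same for the moment, N m; "gripper_width": finger opening in mm.
Only numpy, scipy, OpenCV 4.12 (cv2) and the standard library are available. Lean on these libraries where they do the work, as an engineer would, in place of code of your own. Each camera call takes 0.05 s, during which the arm holds its last target.

## Working session

There is one attempt and no reset: what is moved stays moved. The work goes in short steps, Python scripts to look and compute and a tool call to move; the robot and the scene stay as the last step left them, time stands still between calls to the robot, and variables do not carry over. Pictures are saved under pics/ and viewed, and the job is handed in when it is done.

Besides the shell and the picture viewer there is one more tool, called after "Call:" as name(argument=value, ...) on one line, values as JSON. arm_command: Moves the arm, as the interface text tells. Shift numbers are shares of 400 mm and turn numbers shares of 45 degrees, none past 1 either way. Its arguments: {"type":"object","properties":{"series":{"type":"array"},"hand":{"type":"number"},"newtons":{"type":"number"}},"required":["series"]}

```bash
mkdir -p pics; cat > h.py <<'E'
import numpy as np, cv2, pickle
from workcell import env, grab_frame
def grab(n,tag):
    s=env.state(); f=grab_frame(n); f['state']=s
    pickle.dump(f,open(f'pics/{tag}.pkl','wb')); cv2.imwrite(f'pics/{tag}.png',f['frame'][:,:,::-1]); return f
E
python3 - <<'E'
from h import *
print(env.state())
for n in ['scene','side','wrist']:
    f=grab(n,n+'0'); print(n,{k:v for k,v in f.items() if k not in('frame','state')})
E
```

```text
{'time_s': 0.0, 'qpos': array([-7.00739612e+01,  1.83525585e+01,  8.97048864e+01,  8.50355688e-04,
        7.20442222e+01, -1.14504498e+00]), 'qvel': array([-0.0117583 ,  0.03235862,  0.05618531,  0.04601412, -0.00203999,
        0.05546439]), 'effort': array([-1.58580511e-03, -4.12464845e+01, -2.31979144e+01,  7.24688522e-02,
        4.57023026e-02, -1.31415800e-04]), 'ee_pos': array([ 206.57866681, -536.1010593 ,  224.12136645]), 'ee_rot': array([-1.79898369e+02, -2.83997078e-03,  2.10708184e+01]), 'force': array([-0.88348832, -0.57585843,  0.0490259 ]), 'torque': array([ 5.79762072e-05,  2.32447875e-02, -8.46929175e-03]), 'gripper_width': 90.9364973045171}
scene {'intrinsics': array([[491.73519621,   0.        , 278.12207812],
       [  0.        , 491.73519621, 210.95172649],
       [  0.        ,   0.        ,   1.        ]]), 'k1': -0.09395302370825803, 'R': array([[-0.6814959 ,  0.7317888 ,  0.00696277],
       [ 0.60664371,  0.57022195, -0.55392267],
       [-0.40932473, -0.37327211, -0.832539  ]]), 't': array([ 342.80399944, -223.49395543, 1626.36860294])}
side {'intrinsics'
[... 260 characters left out ...]
0.69749493, -0.71418736],
       [ 0.04873566, -0.71256509, -0.6999113 ]]), 't': array([ 465.57369812,  102.31239464, 1366.86145948])}
wrist {'intrinsics': array([[343.56331865,   0.        , 275.17252069],
       [  0.        , 343.56331865, 212.85348515],
       [  0.        ,   0.        ,   1.        ]]), 'k1': -0.07864092438944398, 'tool_from_camera': array([[-2.23145926e-04, -9.57997997e-01, -2.86774804e-01,
         8.16007895e+01],
       [ 9.99999933e-01, -2.96727597e-04,  2.13123786e-04,
         3.22901416e-01],
       [-2.89266159e-04, -2.86774737e-01,  9.57997999e-01,
        -1.60003351e+02],
       [ 0.00000000e+00,  0.00000000e+00,  0.00000000e+00,
         1.00000000e+00]])}
```

View pics/scene0.png

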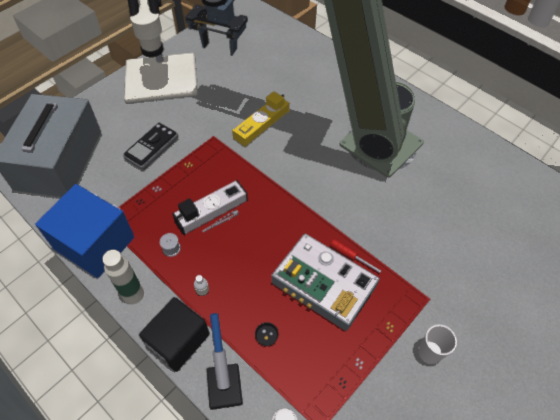

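View pics/side0.png

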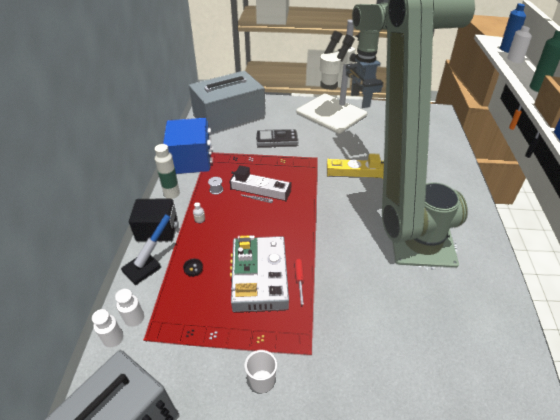

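View pics/wrist0.png

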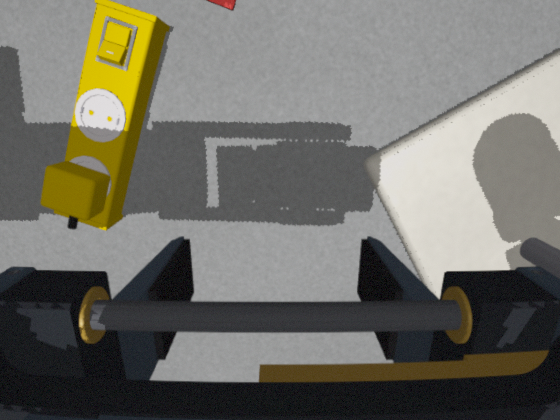

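The aluminium strip is at scene (210,207) and side (262,185), with its rocker at side (280,186). The yellow one at scene (262,118) is the look-alike. The tester is at scene (325,280) and side (259,272).

```bash
cat >> h.py <<'E'
from scipy.spatial.transform import Rotation as Ro
def cam(f):
    if 'R' in f: R=np.array(f['R']);return R.T,-R.T@f['t']
    s=f['state'];T=np.array(f['tool_from_camera']);Rt=Ro.from_euler('xyz',s['ee_rot'],degrees=True).as_matrix()
    return Rt@T[:3,:3], Rt@T[:3,3]+s['ee_pos']
def rays(f,uv):
    uv=np.array(uv,float).reshape(-1,1,2)
    # k1 forward model: xd = x(1+k1 r^2) = OpenCV model
    p=cv2.undistortPointsIter(uv,f['intrinsics'],np.array([f['k1'],0,0,0.]),None,None,(3,50,1e-12)).reshape(-1,2)
    Rc,c=cam(f); d=np.c_[p,np.ones(len(p))]@Rc.T; return c,d
def plane(f,uv,z):
    c,d=rays(f,uv); return c+d*((z-c[2])/d[:,2])[:,None]
def tri(fs,uvs):
    A=np.zeros((3,3));b=np.zeros(3)
    for f,uv in zip(fs,uvs):
        c,d=rays(f,[uv]);d=d[0]/np.linalg.norm(d[0]);P=np.eye(3)-np.outer(d,d);A+=P;b+=P@c
    return np.linalg.solve(A,b)
def proj(f,X):
    Rc,c=cam(f);X=(np.array(X,float).reshape(-1,3)-c)@Rc
    return cv2.projectPoints(X,np.zeros(3),np.zeros(3),f['intrinsics'],np.array([f['k1'],0,0,0.]))[0].reshape(-1,2)
def load(t): return pickle.load(open(f'pics/{t}.pkl','rb'))
def zoom(f,x,y,w,h,k,name):
    c=f['frame'][y:y+h,x:x+w,::-1];cv2.imwrite(f'pics/{name}.png',cv2.resize(c,None,fx=k,fy=k,interpolation=cv2.INTER_CUBIC))
E
python3 - <<'E'
from h import *
s=load('scene0');d=load('side0')
print('strip rocker',plane(s,[(233,190)],50),plane(d,[(280,185)],50))
print('adapter',plane(s,[(188,209)],83),plane(d,[(242,174)],83))
print('start',plane(s,[(326,258)],65),plane(d,[(274,258)],65))
print('stop',plane(s,[(308,246)],65),plane(d,[(273,244)],65))
print('supply',plane(s,[(363,282)],65),plane(d,[(275,290)],65))
print('load',plane(s,[(345,270)],65),plane(d,[(274,275)],65))
zoom(s,160,160,240,180,3,'z1');zoom(d,200,150,130,170,3.5,'z2')
E
```

```text
strip rocker [[ 492.81009786 -192.59227719   50.        ]] [[ 493.73013833 -190.50652536   50.        ]]
adapter [[ 640.58712728 -218.54645881   83.        ]] [[ 631.65377708 -201.2227705    83.        ]]
start [[486.11851036 158.78179542  65.        ]] [[483.08316122 159.5915802   65.        ]]
stop [[491.28230073  99.3138066   65.        ]] [[491.19956893 104.79493163  65.        ]]
supply [[474.44621762 275.05480779  65.        ]] [[469.82642597 273.80184657  65.        ]]
load [[479.29737081 218.62032167  65.        ]] [[477.34513039 222.21546274  65.        ]]
```

View pics/z1.png

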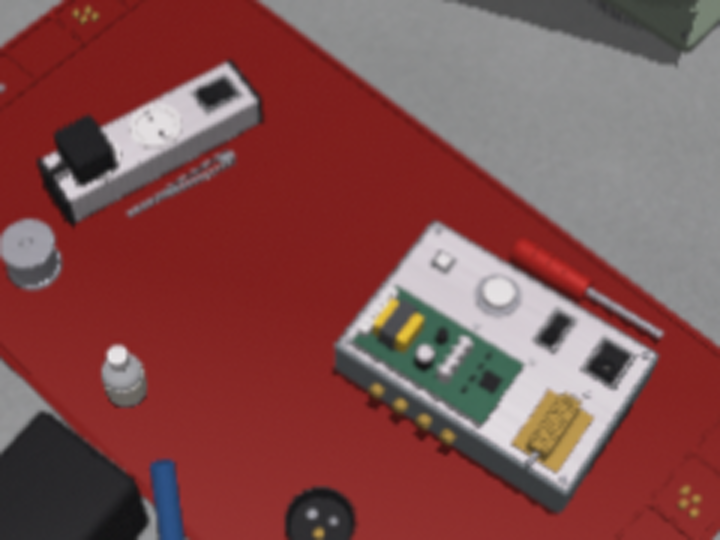

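View pics/z2.png

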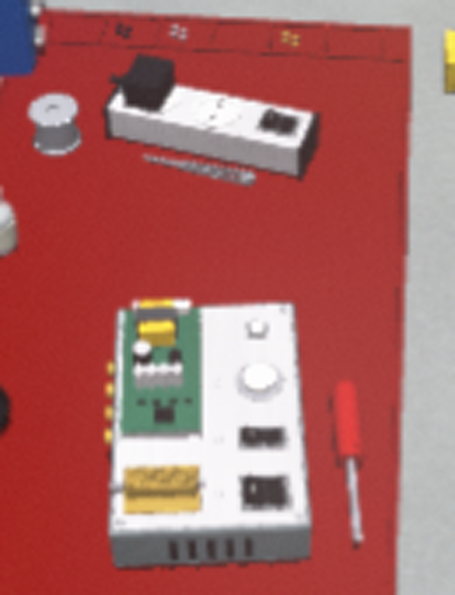

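Call:
arm_command(series=[0.01, 0.03, 0, 0, 0, -0.02, 0.02, 0.07, 0, 0, 0, -0.04, 0.03, 0.08, 0, 0, 0, -0.05, 0.04, 0.08, 0, 0, 0, -0.05, 0.05, 0.07, 0, 0, 0, -0.05, 0.05, 0.06, 0, 0, 0, -0.05, 0.06, 0.06, 0, 0, 0, -0.05, 0.06, 0.06, 0, 0, 0, -0.05, 0.06, 0.06, 0, 0, 0, -0.05, 0.06, 0.06, 0, 0, 0, -0.05, 0.06, 0.06, 0, 0, 0, -0.05, 0.06, 0.06, 0, 0, 0, -0.05, 0.06, 0.05, 0, 0, 0, -0.04, 0.05, 0.03, 0, 0, 0, -0.03, 0.03, 0.015, 0, 0, 0, -0.02, 0.01, 0.005, 0, 0, 0, 0, 0, 0, 0, 0, 0, 0, 0, 0, 0, 0, 0, 0], hand=0, newtons=10)

```text
time_s: 1.65
ee_pos: [490.0, -196.8, 224.7]
ee_rot: [180.0, 0.1, -8.2]
force: [-0.4, -0.5, 0.5]
gripper_width: 0.6
```

```bash
python3 - <<'E'
from h import *
f=grab('wrist','w1');print({k:np.round(f['state'][k],2) for k in('time_s','ee_pos','ee_rot','force','gripper_width','qpos')})
E
```

```text
{'time_s': np.float64(1.65), 'ee_pos': array([ 490.05, -196.77,  224.65]), 'ee_rot': array([ 1.7999e+02,  7.0000e-02, -8.1600e+00]), 'force': array([-0.36, -0.51,  0.54]), 'gripper_width': np.float64(0.6), 'qpos': array([-2.311e+01,  1.413e+01,  9.565e+01, -3.000e-02,  7.028e+01,
        7.507e+01])}
```

View pics/w1.png

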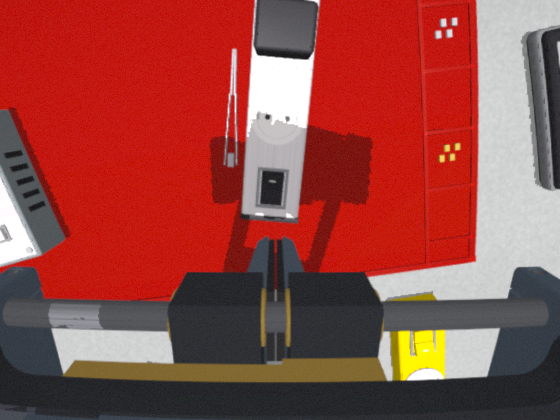

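The wrist view shows the aluminium strip below, rocker frame about (272,187), its bottom edge row ~218, fingertips at (277,240), tweezers left of it.

```bash
python3 - <<'E'
from h import *
f=load('w1');zoom(f,220,90,120,140,4.2,'z3')
E
```

```text
(no output)
```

View pics/z3.png

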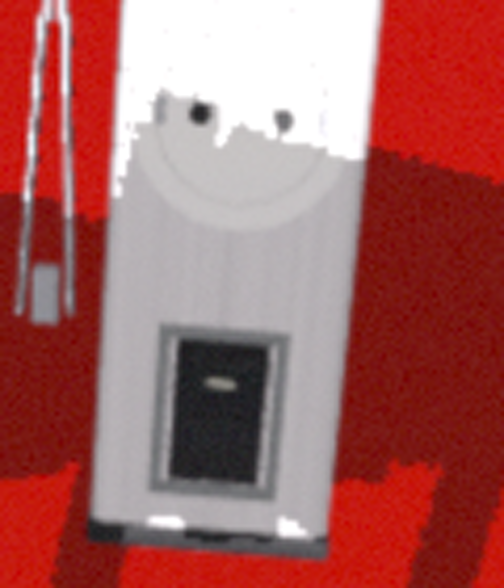

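```bash
python3 - <<'E'
from h import *
f=load('w1');Z=lambda p:np.array(p,float)/4.2+[220,90]-0.4
p=plane(f,Z([(163,325),(290,335),(272,497),(150,490)]),49);print('frame',p.round(1),p.mean(0))
q=plane(f,Z([(122,0),(92,520),(383,0),(328,538)]),47);print('edges',q.round(1))
for a,b in((q[0],q[1]),(q[2],q[3]),(p[0],p[3]),(p[1],p[2]),((p[0]+p[1])/2,(p[2]+p[3])/2)): 
    v=a-b;print(np.degrees(np.arctan2(v[1],v[0])),np.linalg.norm(v))
print('end mid',(q[1]+q[3])/2, 'widths',np.linalg.norm(q[1]-q[3]))
# cross-check with scene/side rocker
s=load('scene0');d=load('side0')
print(tri([s,d],[(233,190),(280,185)]))
E
```

```text
frame [[ 520.2 -184.7   49. ]
 [ 513.6 -213.8   49. ]
 [ 475.1 -204.3   49. ]
 [ 481.  -175.4   49. ]] [ 497.47664474 -194.57482837   49.        ]
edges [[ 593.3 -186.8   47. ]
 [ 475.  -159.9   47. ]
 [ 585.1 -244.4   47. ]
 [ 462.2 -216.5   47. ]]
-12.794684779218228 121.35565741028421
-12.772642214965032 126.02508518216422
-13.422526459672298 40.2326640095195
-13.851430406615162 39.65654898211273
-13.635431921707921 39.94432671374033
end mid [ 468.60203733 -188.22405838   47.        ] widths 57.98287285208899
[ 493.32188821 -192.10211866   49.52946501]
```

Call:
arm_command(series=[0.02, -0.002, -0.02, 0, 0, -0.03, 0.03, -0.003, -0.05, 0, 0, -0.05, 0.021, -0.002, -0.06, 0, 0, -0.027, 0, 0, -0.07, 0, 0, 0, 0, 0, -0.07, 0, 0, 0, 0, 0, -0.05, 0, 0, 0, 0, 0, -0.03, 0, 0, 0, 0, 0, -0.01, 0, 0, 0, 0, 0, 0, 0, 0, 0, 0, 0, 0, 0, 0, 0, 0, 0, 0, 0, 0, 0])

```text
time_s: 2.62
ee_pos: [519.8, -200.0, 82.3]
ee_rot: [180.0, -0.1, -13.0]
force: [0.8, 0.3, -0.1]
gripper_width: 0.6
```

```bash
python3 - <<'E'
from h import *
print({k:np.round(v,2) for k,v in env.state().items() if k in('ee_pos','ee_rot','force')})
w=grab('wrist','w2');s=grab('scene','s2');d=grab('side','d2')
zoom(s,180,140,130,100,6,'z4');zoom(d,230,110,110,110,5,'z5')
# wrist prediction of hinge
E
```

```text
{'ee_pos': array([ 519.75, -200.01,   82.29]), 'ee_rot': array([ 1.7997e+02, -1.4000e-01, -1.3020e+01]), 'force': array([ 0.82,  0.31, -0.06])}
```

View pics/w2.png

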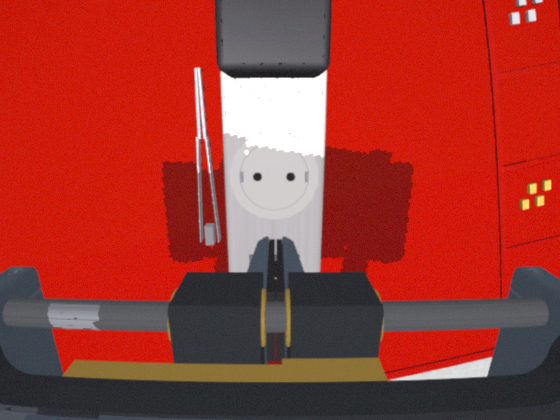

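View pics/z4.png

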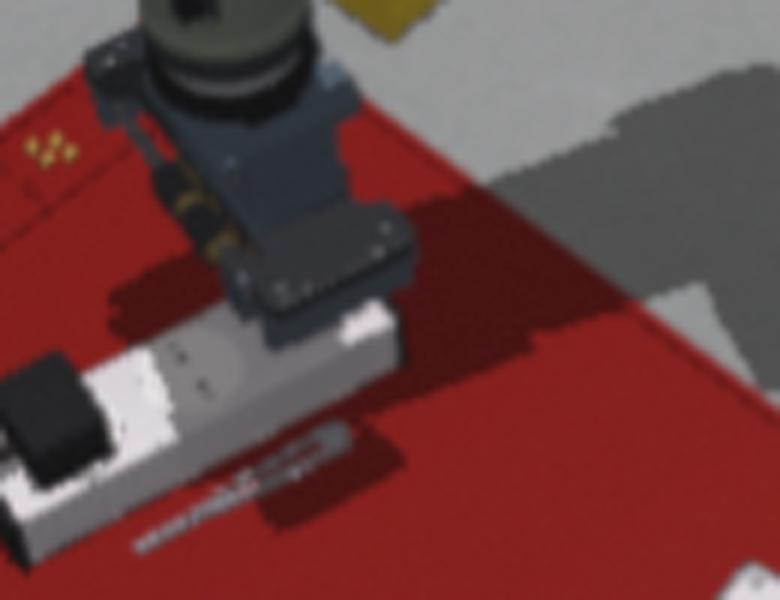

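View pics/z5.png

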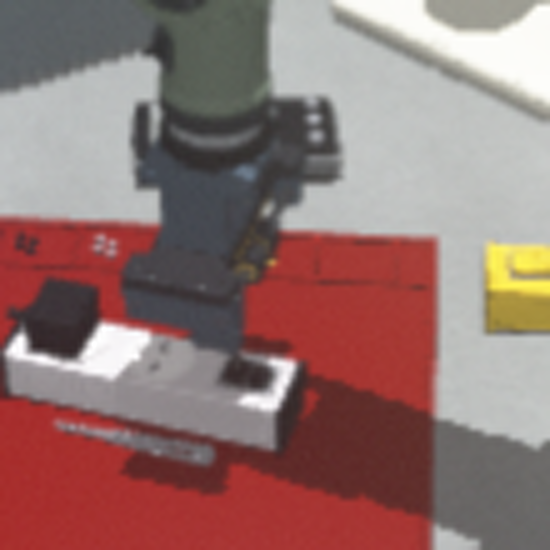

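```bash
python3 - <<'E'
from h import *
w=load('w2');d=load('d2')
p=plane(w,[(257,177),(291,177)],47);m=p.mean(0);print('socket',m)
u=np.array([np.cos(np.radians(-13)),np.sin(np.radians(-13)),0]);print('hinge',m-69*u)
h=m-69*u; e=np.array([519.75,-200.0,0]);print('finger from hinge',(e-h)[:2]@u[:2], (e-h)[:2]@np.array([-u[1],u[0]]))
v=np.array([-u[1],u[0],0])
P=[np.array([519.75,-200,71.3])-16*u+s*v for s in(-11,11)]
print((proj(d,P)-[230,110])*5)
print('rocker rim',(proj(d,[np.array([*h[:2],47])+a*u+b*v+[0,0,c] for a,c in((15,11.5),(-15,5)) for b in(-11,11)])-[230,110])*5)
E
```

```text
socket [ 563.64612428 -209.74618642   47.        ]
hinge [ 496.41458981 -194.22456367   47.        ]
finger from hinge 24.036515631445496 -0.3780871438700109
[[240.94302762 336.95674632]
 [231.47624791 355.75943645]]
rocker rim [[231.65449407 348.98929238]
 [222.15667277 367.79193096]
 [271.07890353 364.06040217]
 [261.97434597 383.04221935]]
```

Call:
arm_command(series=[-0.003, 0.001, -0.008, 0, 0, 0, 0, 0, -0.008, 0, 0, 0, 0, 0, -0.006, 0, 0, 0, 0, 0, 0, 0, 0, 0, 0, 0, 0, 0, 0, 0])

```text
time_s: 3.18
ee_pos: [517.8, -198.8, 71.8]
ee_rot: [-180.0, 0.0, -13.0]
force: [-0.7, -0.1, 0.2]
gripper_width: 0.7
```

Call:
arm_command(series=[0, 0, -0.004, 0, 0, 0, 0, 0, -0.004, 0, 0, 0, 0, 0, 0, 0, 0, 0, 0, 0, 0, 0, 0, 0])

```text
time_s: 3.52
ee_pos: [518.3, -199.1, 69.1]
ee_rot: [180.0, -0.0, -13.0]
force: [0.7, -0.0, 0.5]
gripper_width: 0.9
```

Call:
arm_command(series=[0, 0, -0.004, 0, 0, 0, 0, 0, -0.004, 0, 0, 0, 0, 0, 0, 0, 0, 0])

```text
time_s: 3.77
ee_pos: [519.2, -199.4, 66.3]
ee_rot: [180.0, -0.2, -13.0]
force: [2.1, 0.5, 3.5]
gripper_width: 0.8
```

Call:
arm_command(series=[0, 0, -0.004, 0, 0, 0, 0, 0, 0, 0, 0, 0, 0, 0, 0, 0, 0, 0])

```text
time_s: 4.02
ee_pos: [517.8, -199.0, 64.1]
ee_rot: [180.0, 0.0, -13.0]
force: [2.1, -0.3, 3.2]
gripper_width: 0.2
```

Call:
arm_command(series=[0, 0, -0.003, 0, 0, 0, 0, 0, 0, 0, 0, 0, 0, 0, 0, 0, 0, 0])

```text
time_s: 4.27
ee_pos: [517.8, -198.9, 62.9]
ee_rot: [180.0, 0.0, -13.0]
force: [1.3, 0.2, 2.2]
gripper_width: 0.4
```

Call:
arm_command(series=[0, 0, -0.0015, 0, 0, 0, 0, 0, 0, 0, 0, 0, 0, 0, 0, 0, 0, 0])

```text
time_s: 4.52
ee_pos: [517.7, -198.9, 62.8]
ee_rot: [180.0, 0.0, -13.0]
force: [1.2, 0.5, 6.3]
gripper_width: 0.5
```

Call:
arm_command(series=[0, 0, 0.01, 0, 0, 0, 0, 0, 0.03, 0, 0, 0, 0, 0, 0.06, 0, 0, 0, 0, 0, 0.07, 0, 0, 0, -0.02, 0, 0.07, 0, 0, 0, -0.02, 0.01, 0.07, 0, 0, 0, -0.02, 0.01, 0.05, 0, 0, 0, -0.01, 0, 0.03, 0, 0, 0, 0, 0, 0.015, 0, 0, 0, 0, 0, 0, 0, 0, 0, 0, 0, 0, 0, 0, 0])

```text
time_s: 5.43
ee_pos: [489.4, -190.7, 223.4]
ee_rot: [-180.0, 0.1, -13.0]
force: [-0.1, 1.1, 0.2]
gripper_width: 0.5
```

```bash
python3 - <<'E'
from h import *
w=grab('wrist','w3');zoom(w,210,80,140,160,3.6,'z6')
h=np.array([496.9,-194.4,47.]);print(proj(w,[h]))
E
```

```text
[[276.90193558 186.53568839]]
```

View pics/z6.png

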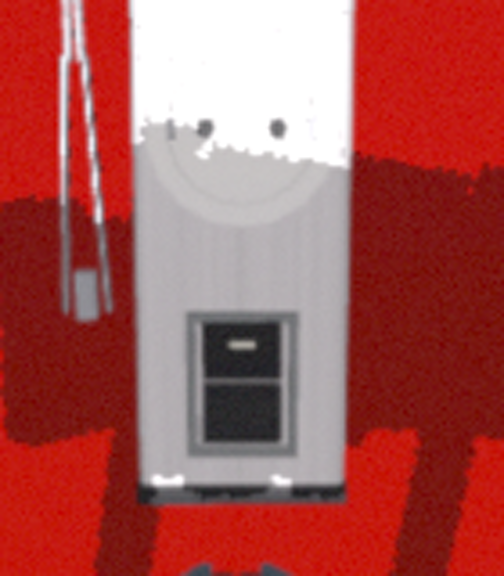

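The strip's rocker now shows a hinge crease at its middle (zoom 241,380), where before it was one flat dark face. It has tipped. Next I go over the tester.

Call:
arm_command(series=[0, 0.03, 0, 0, 0, 0.02, 0, 0.06, 0, 0, 0, 0.03, 0, 0.08, 0, 0, 0, 0.04, 0, 0.08, 0, 0, 0, 0.04, 0, 0.08, 0, 0, 0, 0.04, 0, 0.08, 0, 0, 0, 0.04, 0, 0.08, 0, 0, 0, 0.04, 0, 0.08, 0, 0, 0, 0.04, 0, 0.08, 0, 0, 0, 0.04, 0, 0.08, 0, 0, 0, 0.04, 0, 0.08, 0, 0, 0, 0.03, -0.01, 0.08, 0, 0, 0, 0.01, -0.01, 0.05, 0, 0, 0, 0, 0, 0.03, 0, 0, 0, 0, 0, 0.01, 0, 0, 0, 0, 0, 0, 0, 0, 0, 0, 0, 0, 0, 0, 0, 0])

```text
time_s: 6.9
ee_pos: [481.9, 200.3, 223.9]
ee_rot: [179.9, 0.1, 5.5]
force: [0.1, -0.4, -0.2]
gripper_width: 0.4
```

```bash
python3 - <<'E'
from h import *
w=grab('wrist','w4');print(w['state']['ee_pos'],w['state']['ee_rot'])
zoom(w,120,60,320,190,2.5,'z7')
E
```

```text
[481.87614176 200.33927987 223.93417717] [1.79941058e+02 5.43174912e-02 5.45156964e+00]
```

View pics/w4.png

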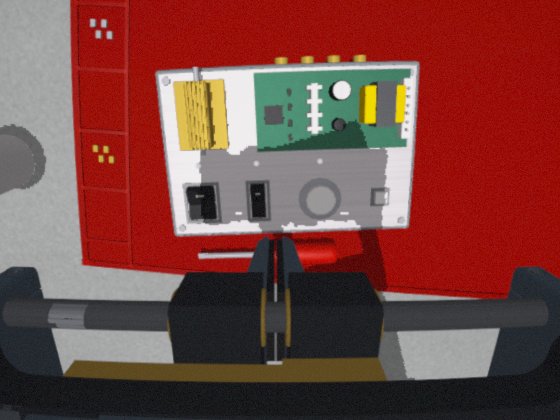

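View pics/z7.png

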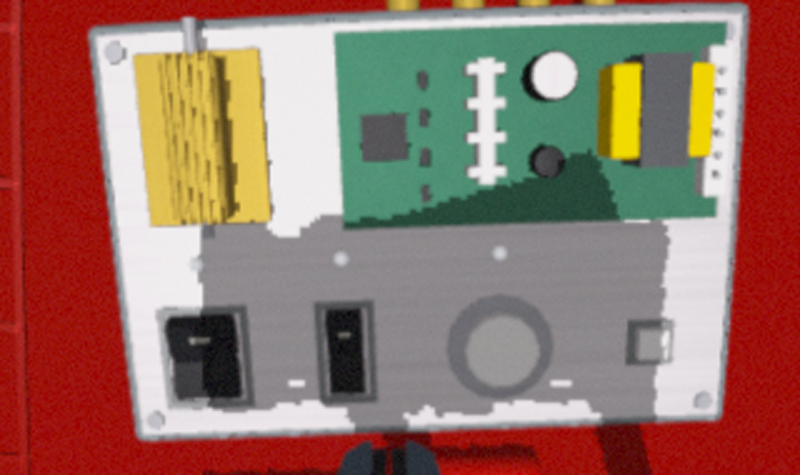

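Wrist view: supply rocker frame at about (202,202), load (258,201), start ring (320,198), stop key (380,197). Screwdriver lies in front at row 255.

```bash
python3 - <<'E'
from h import *
w=load('w4');Z=lambda p:np.array(p,float)/2.5+[120,60]-0.3
c=lambda l:np.mean(l,axis=0)
F={'supply':[(157,310),(245,306),(253,402),(168,406)],'load':[(316,303),(374,302),(375,402),(320,405)],'stop':[(627,320),(670,320),(674,362),(628,364)]}
R={}
for n,l in F.items():
    p=plane(w,Z(l),60);R[n]=p.mean(0);print(n,p.mean(0).round(1))
R['start']=plane(w,Z([(500,346)]),60)[0];print('start',R['start'],plane(w,Z([(502,350)]),68.5))
q=plane(w,Z([(92,30),(746,7),(720,417),(138,437)]),58);print('corners',q.round(1),q.mean(0))
y={'supply':87,'load':32,'start':-28,'stop':-87}
A=np.array([[R[n][0],R[n][1]] for n in y]);Y=np.array(list(y.values()))
cx=np.polyfit(Y,A[:,0],1);cy=np.polyfit(Y,A[:,1],1);print(cx,cy,'yaw',np.degrees(np.arctan2(-cx[0],cy[0])))
th=np.arctan2(-cx[0],cy[0])
u=np.array([np.cos(th),np.sin(th)])
for n in y:
    print(n,np.polyval(cx,y[n]).round(1),np.polyval(cy,y[n]).round(1),'resid',A[list(y).index(n)]-[np.polyval(cx,y[n]),np.polyval(cy,y[n])])
print('centre from row',np.array([cx[1],cy[1]])+45*u)
for a,b in((0,1),(3,2),(3,0),(2,1)):
    v=q[b]-q[a];print(np.degrees(np.arctan2(v[1],v[0])),np.linalg.norm(v))
E
```

```text
supply [470.4 270.7  60. ]
load [476.8 216.   60. ]
stop [493.   98.3  60. ]
start [485.58778662 156.66359171  60.        ] [[486.1485314  157.04625141  68.5       ]]
corners [[588.  317.3  58. ]
 [618.8  83.7  58. ]
 [464.3  63.   58. ]
 [433.5 297.6  58. ]] [526.12028696 190.39325673  58.        ]
[-1.31508246e-01  4.81571801e+02] [  0.99071666 184.42645999] yaw 7.561268444412686
supply 470.1 270.6 resid [0.29436741 0.1123942 ]
load 477.4 216.1 resid [-0.59589471 -0.15303602]
start 485.3 156.7 resid [ 0.33375493 -0.02280177]
stop 493.0 98.2 resid [-0.03222763  0.06344359]
centre from row [526.18051312 190.34784372]
-82.49079480522354 235.6155573394339
-82.51845376938785 236.6108598673465
7.248028482152122 155.740547380797
7.61410761661458 155.85341206450641
```

Call:
arm_command(series=[0.005, 0.03, 0, 0, 0, 0.015, 0.01, 0.06, 0, 0, 0, 0.015, 0.01, 0.06, -0.02, 0, 0, 0.015, 0, 0.033, -0.04, 0, 0, 0, 0, 0, -0.07, 0, 0, 0, 0, 0, -0.07, 0, 0, 0, 0, 0, -0.06, 0, 0, 0, 0, 0, -0.05, 0, 0, 0, 0, 0, -0.02, 0, 0, 0, 0, 0, -0.01, 0, 0, 0, 0, 0, 0, 0, 0, 0, 0, 0, 0, 0, 0, 0])

```text
time_s: 7.95
ee_pos: [492.9, 274.6, 89.4]
ee_rot: [-180.0, -0.1, 7.5]
force: [0.5, 0.6, -1.1]
gripper_width: 0.3
```

```bash
python3 - <<'E'
from h import *
w=grab('wrist','w5');d=grab('side','d5');zoom(d,210,190,110,120,5,'z8')
e=w['state']['ee_pos'];print(e,w['state']['ee_rot'])
th=np.radians(7.5);u=np.array([np.cos(th),np.sin(th),0]);v=np.array([-u[1],u[0],0])
h=np.array([470.1,270.6,58]);print((e-h)@u,(e-h)@v)
print((proj(d,[e-[0,0,11]-16*u+s*v for s in(-8,8)])-[210,190])*5)
E
```

```text
[492.92015498 274.56109806  89.43525188] [-1.79959158e+02 -1.14919652e-01  7.46087998e+00]
23.141952435703903 0.948582384339438
[[311.512099   471.35426079]
 [312.58537651 495.10264115]]
```

View pics/z8.png

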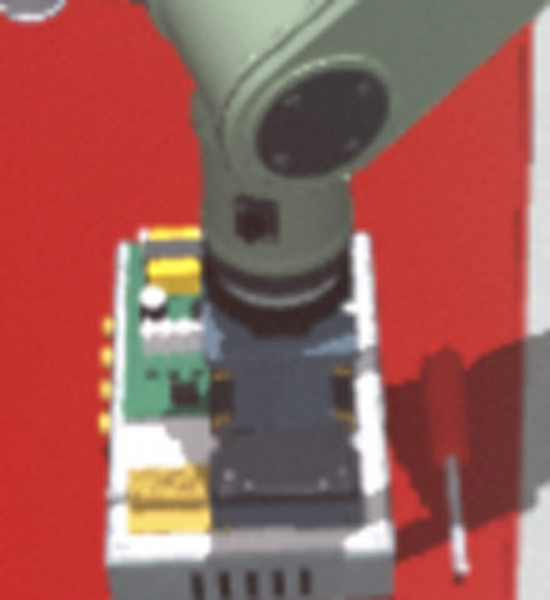

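View pics/w5.png

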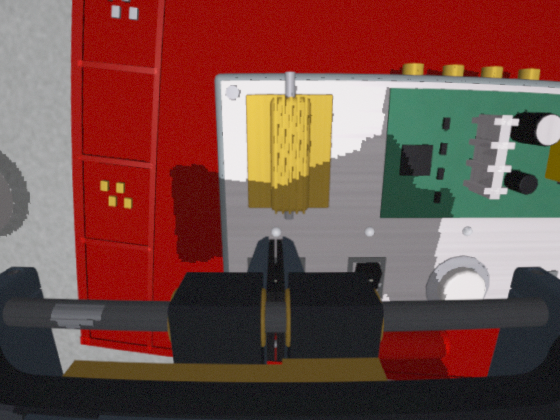

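Call:
arm_command(series=[-0.003, -0.002, -0.01, 0, 0, 0, 0, 0, -0.008, 0, 0, 0, 0, 0, 0, 0, 0, 0, 0, 0, 0, 0, 0, 0])

```text
time_s: 8.38
ee_pos: [490.6, 273.4, 81.1]
ee_rot: [180.0, 0.0, 7.5]
force: [0.7, 0.5, 0.8]
gripper_width: 0.2
```

Call:
arm_command(series=[0, 0, -0.004, 0, 0, 0, 0, 0, -0.004, 0, 0, 0, 0, 0, 0, 0, 0, 0])

```text
time_s: 8.63
ee_pos: [492.0, 273.7, 78.5]
ee_rot: [-180.0, -0.2, 7.5]
force: [2.3, 0.1, 1.5]
gripper_width: 0.6
```

Call:
arm_command(series=[0, 0, -0.004, 0, 0, 0, 0, 0, 0, 0, 0, 0, 0, 0, 0, 0, 0, 0])

```text
time_s: 8.88
ee_pos: [491.3, 273.8, 76.7]
ee_rot: [-180.0, -0.1, 7.5]
force: [1.8, 1.0, 4.1]
gripper_width: 0.8
```

Tipping. I carry on in small steps.

Call:
arm_command(series=[0, 0, -0.003, 0, 0, 0, 0, 0, -0.002, 0, 0, 0, 0, 0, 0, 0, 0, 0, 0, 0, 0, 0, 0, 0])

```text
time_s: 9.22
ee_pos: [490.3, 273.4, 74.1]
ee_rot: [180.0, 0.1, 7.5]
force: [1.7, 1.2, 3.6]
gripper_width: 0.7
```

Call:
arm_command(series=[0, 0, -0.002, 0, 0, 0, 0, 0, 0, 0, 0, 0, 0, 0, 0, 0, 0, 0])

```text
time_s: 9.47
ee_pos: [490.5, 273.4, 73.8]
ee_rot: [180.0, 0.0, 7.5]
force: [2.1, -0.6, 4.4]
gripper_width: 0.4
```

Call:
arm_command(series=[0, 0, 0.01, 0, 0, 0, 0, 0, 0.03, 0, 0, 0, 0, 0, 0.05, 0, 0, 0, 0, -0.02, 0.06, 0, 0, 0, 0, -0.04, 0.05, 0, 0, 0, 0.003, -0.04, 0.03, 0, 0, 0, 0, -0.03, 0.01, 0, 0, 0, 0, -0.006, 0, 0, 0, 0, 0, 0, 0, 0, 0, 0, 0, 0, 0, 0, 0, 0])

```text
time_s: 10.3
ee_pos: [491.1, 218.9, 168.3]
ee_rot: [180.0, 0.2, 7.5]
force: [0.7, 0.5, -0.5]
gripper_width: 0.3
```

```bash
python3 - <<'E'
from h import *
w=grab('wrist','w6');print(w['state']['ee_pos'],w['state']['ee_rot'])
zoom(w,100,100,360,180,2.2,'z9')
print(proj(w,[[477.4,216.1,60],[470.1,270.6,60],[485.3,156.7,60]]))
E
```

```text
[491.06102265 218.92539163 168.28137796] [1.79981315e+02 1.61816730e-01 7.45501500e+00]
[[275.97440799 230.18179779]
 [209.7532868  230.3441452 ]
 [348.09778608 229.95226664]]
```

View pics/z9.png

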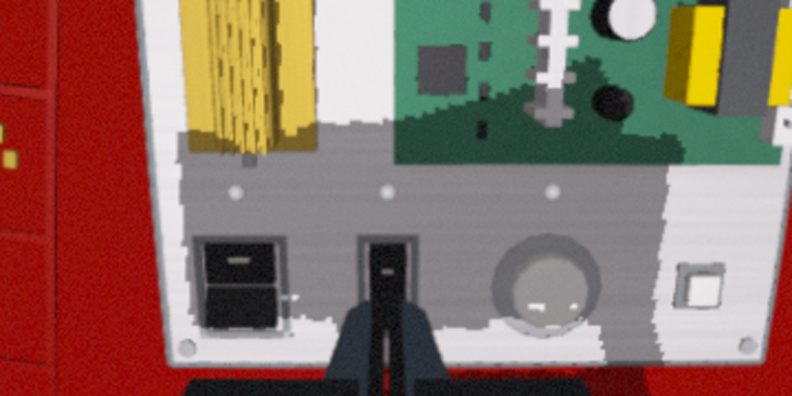

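The supply rocker shows the crease at zoom (240,286), so it is on. The tester hasn't moved: the predicted load position, (387,286) in the zoom, matches the picture. Next is the load rocker.

Call:
arm_command(series=[0.01, 0, -0.03, 0, 0, 0, 0.011, 0, -0.06, 0, 0, 0, 0, 0, -0.06, 0, 0, 0, 0, 0, -0.04, 0, 0, 0, 0, 0, -0.015, 0, 0, 0, 0, 0, 0, 0, 0, 0, 0, 0, 0, 0, 0, 0, 0, 0, 0, 0, 0, 0])

```text
time_s: 11.02
ee_pos: [501.1, 219.6, 88.5]
ee_rot: [-180.0, -0.1, 7.5]
force: [-0.2, 0.0, 0.4]
gripper_width: 0.5
```

Call:
arm_command(series=[0, 0, -0.006, 0, 0, 0, 0, 0, -0.003, 0, 0, 0, 0, 0, 0, 0, 0, 0, 0, 0, 0, 0, 0, 0])

```text
time_s: 11.35
ee_pos: [500.4, 219.1, 84.3]
ee_rot: [-180.0, -0.0, 7.5]
force: [-0.0, 0.0, -0.3]
gripper_width: 0.5
```

Call:
arm_command(series=[0, 0, -0.004, 0, 0, 0, 0, 0, 0, 0, 0, 0, 0, 0, 0, 0, 0, 0])

```text
time_s: 11.6
ee_pos: [500.3, 219.0, 82.3]
ee_rot: [180.0, 0.0, 7.5]
force: [0.0, 0.8, -0.5]
gripper_width: 0.5
```

Call:
arm_command(series=[-0.001, 0, -0.004, 0, 0, 0, -0.001, 0, -0.003, 0, 0, 0, 0, 0, 0, 0, 0, 0, 0, 0, 0, 0, 0, 0])

```text
time_s: 11.93
ee_pos: [500.3, 219.2, 79.9]
ee_rot: [-180.0, -0.1, 7.5]
force: [1.4, 0.1, 2.5]
gripper_width: 0.5
```

Call:
arm_command(series=[0, 0, -0.004, 0, 0, 0, 0, 0, -0.003, 0, 0, 0, 0, 0, 0, 0, 0, 0, 0, 0, 0, 0, 0, 0])

```text
time_s: 12.27
ee_pos: [499.9, 219.3, 76.9]
ee_rot: [-180.0, -0.0, 7.5]
force: [1.9, 1.3, 2.9]
gripper_width: 0.3
```

Call:
arm_command(series=[0, 0, -0.004, 0, 0, 0, 0, 0, 0, 0, 0, 0, 0, 0, 0, 0, 0, 0])

```text
time_s: 12.52
ee_pos: [499.1, 219.0, 74.9]
ee_rot: [180.0, 0.1, 7.5]
force: [2.5, 1.0, 3.1]
gripper_width: 0.6
```

Call:
arm_command(series=[0, 0, -0.003, 0, 0, 0, 0, 0, 0, 0, 0, 0, 0, 0, 0, 0, 0, 0])

```text
time_s: 12.77
ee_pos: [499.3, 219.0, 73.8]
ee_rot: [180.0, 0.0, 7.5]
force: [1.4, 0.4, 1.7]
gripper_width: 0.4
```

Call:
arm_command(series=[0, 0, -0.001, 0, 0, 0, 0, 0, 0, 0, 0, 0, 0, 0, 0, 0, 0, 0])

```text
time_s: 13.02
ee_pos: [499.3, 219.0, 73.8]
ee_rot: [180.0, 0.0, 7.5]
force: [1.8, -0.6, 5.1]
gripper_width: 0.4
```

Call:
arm_command(series=[0, 0, 0.01, 0, 0, 0, 0, 0, 0.03, 0, 0, 0, 0, 0, 0.05, 0, 0, 0, -0.005, -0.02, 0.06, 0, 0, 0, -0.01, -0.04, 0.05, 0, 0, 0, -0.01, -0.05, 0.03, 0, 0, 0, -0.01, -0.04, 0.01, 0, 0, 0, 0, -0.006, 0, 0, 0, 0, 0, 0, 0, 0, 0, 0, 0, 0, 0, 0, 0, 0])

```text
time_s: 13.85
ee_pos: [484.9, 156.8, 168.8]
ee_rot: [-180.0, 0.1, 7.5]
force: [-0.2, 1.1, -0.3]
gripper_width: 0.6
```

```bash
python3 - <<'E'
from h import *
w=grab('wrist','w7');print(w['state']['ee_pos'],w['state']['ee_rot'])
zoom(w,100,100,360,180,2.2,'z10')
print((proj(w,[[477.4,216.1,60],[470.1,270.6,60],[485.3,156.7,60]])-100)*2.2)
E
```

```text
[484.88891521 156.81813754 168.80675321] [-1.79991432e+02  1.19152279e-01  7.45637826e+00]
[[224.27659318 250.18328138]
 [ 79.83908035 250.61341641]
 [384.98575988 249.83848555]]
```

View pics/z10.png

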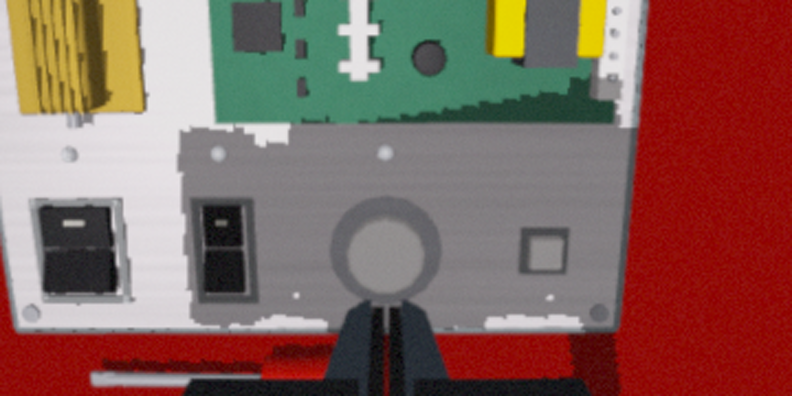

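Both tester rockers show their creases, and the start key lies right below the tool. Next is the start key.

Call:
arm_command(series=[0, 0, -0.03, 0, 0, 0, 0, 0, -0.06, 0, 0, 0, 0, 0, -0.06, 0, 0, 0, 0, 0, -0.04, 0, 0, 0, 0, 0, -0.016, 0, 0, 0, 0, 0, 0, 0, 0, 0, 0, 0, 0, 0, 0, 0, 0, 0, 0, 0, 0, 0])

```text
time_s: 14.57
ee_pos: [486.4, 157.2, 88.0]
ee_rot: [-180.0, -0.1, 7.5]
force: [-0.7, 0.3, -0.8]
gripper_width: 0.5
```

Call:
arm_command(series=[0, 0, -0.005, 0, 0, 0, 0, 0, -0.005, 0, 0, 0, 0, 0, -0.005, 0, 0, 0, 0, 0, -0.005, 0, 0, 0, 0, 0, 0, 0, 0, 0, 0, 0, 0, 0, 0, 0])

```text
time_s: 15.07
ee_pos: [485.7, 156.7, 79.4]
ee_rot: [180.0, -0.0, 7.5]
force: [-0.5, 0.2, 1.8]
gripper_width: 0.5
```

Call:
arm_command(series=[0, 0, -0.005, 0, 0, 0, 0, 0, 0, 0, 0, 0, 0, 0, 0, 0, 0, 0])

```text
time_s: 15.32
ee_pos: [485.7, 156.7, 77.3]
ee_rot: [180.0, -0.0, 7.5]
force: [0.5, 0.0, 2.9]
gripper_width: 0.1
```

Call:
arm_command(series=[0, 0, -0.005, 0, 0, 0, 0, 0, -0.003, 0, 0, 0, 0, 0, 0, 0, 0, 0, 0, 0, 0, 0, 0, 0])

```text
time_s: 15.65
ee_pos: [485.7, 156.7, 74.1]
ee_rot: [180.0, -0.0, 7.5]
force: [-0.6, 0.2, 5.3]
gripper_width: 0.5
```

Call:
arm_command(series=[0, 0, -0.004, 0, 0, 0, 0, 0, 0, 0, 0, 0, 0, 0, 0, 0, 0, 0])

```text
time_s: 15.9
ee_pos: [485.7, 156.7, 72.7]
ee_rot: [180.0, -0.0, 7.5]
force: [-0.9, -0.8, 6.9]
gripper_width: 0.8
```

Call:
arm_command(series=[0, 0, -0.002, 0, 0, 0, 0, 0, 0, 0, 0, 0, 0, 0, 0, 0, 0, 0])

```text
time_s: 16.15
ee_pos: [485.8, 156.7, 72.7]
ee_rot: [-180.0, -0.1, 7.5]
force: [-2.3, -0.8, 11.7]
gripper_width: 0.3
```

Call:
arm_command(series=[0, 0, 0.01, 0, 0, 0, 0, 0, 0.02, 0, 0, 0, 0, 0, 0.05, 0, 0, 0, 0, 0, 0.07, 0, 0, 0, 0, 0, 0.08, 0, 0, 0, 0, 0, 0.08, 0, 0, 0, 0, 0, 0.06, 0, 0, 0, 0, 0, 0.03, 0, 0, 0, 0, 0, 0.01, 0, 0, 0, 0, 0, 0, 0, 0, 0, 0, 0, 0, 0, 0, 0])

```text
time_s: 17.07
ee_pos: [484.8, 156.4, 234.4]
ee_rot: [180.0, 0.1, 7.5]
force: [-0.6, 0.9, -0.4]
gripper_width: 0.4
```

```bash
python3 - <<'E'
from h import *
w=grab('wrist','w8');d=grab('side','d8');s=grab('scene','s8')
zoom(w,100,60,360,200,2.2,'z11');zoom(d,200,150,130,170,3.5,'z12')
print((proj(w,[[477.4,216.1,60],[470.1,270.6,60],[485.3,156.7,60],[493,98.2,60]])-[100,60])*2.2, w['state']['force'])
E
```

```text
[[252.53239609 295.7702865 ]
 [133.51113019 296.37105517]
 [384.03600004 295.4180563 ]
 [513.54603968 295.43225014]] [-0.56432093  0.93178318 -0.44929895]
```

View pics/z11.png

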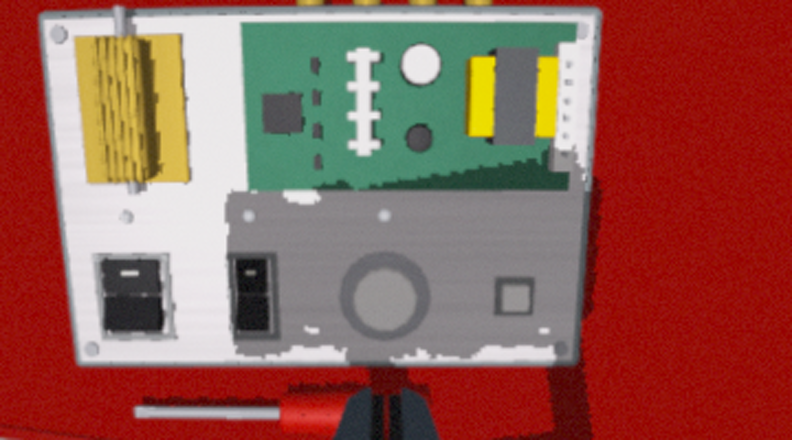

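View pics/z12.png

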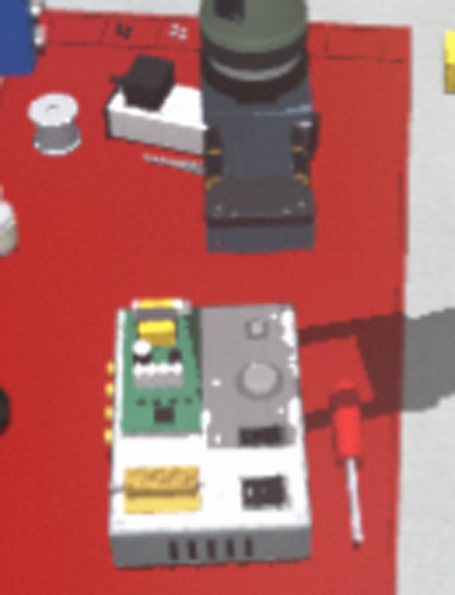

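All the controls are where predicted. The key is up again, both tester rockers are on, and nothing has shifted. The hand is clear, so I hand in.

```bash
python3 - <<'E'
from h import *
print(env.job_done())
E
```

```text
the job is handed in; nothing more can be done
None
```

I tapped on the strip rocker, the supply rocker and the load rocker, then pressed the start key fully down and let it come up. It took about 17 s, in the order asked, and I handed the job in.

- **Rockers:** The wrist pictures show all three tipped on. The upward force read up to about 4 to 6 N on each one. The strip's rocker was last seen right after its tap, because the arm hid it in the final side view.
- **Start key:** I judged it fully down from about 7 mm of travel. The last small step down raised the reading to 11.7 N, more than the 5 N the key needs but far below the limits. In the last picture the key is up again.
- **Nothing disturbed:** After the last press the tester's controls lay within a pixel or two of where they were predicted, so the case did not move. The stop key was not touched, and the screwdriver looks unmoved. The strip and tweezers looked unmoved right after the first tap.
- **At the end:** The hand is clear, about 165 mm above the tester.

No check failed or disagreed.

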